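# Open the dust-filter cover of a microscope light source

## Task

The dust filter of the microscope's light-source box is due for a change. With a fingertip press the orange snap tab in, and while it is in push the black cover back along its rails, off its seat, until the whole filter well lies open. Leave the cover lying flat and wholly on top of the box, do not lift or force it, and leave everything else where it is.

Things in the scene. Friction and masses are not known exactly. Their poses are not given: they have to be found in the camera images.
- light_box: white lamp-supply box fixed on the desk, 280 (x) x 200 (y) x 95 mm. Origin: centre of its underside; x points from its front (dark fascia, orange tab; towards the robot) to its rear, z up. Flat top at z = 95 mm, rear edge at x = +140 mm. Along the centre line, in box x: tab -126 to -96, seated cover -94 to +6, filter well -66 to -6 mm, then bare top
- filter_well (a point): centre of the well's mouth, level with the box top, at box x = -36 mm. Well 60 (box x) x 90 mm (box y), under the seated cover; the blue and white filter in it lies 10 mm below the box top. Save for tab, hook and cover nothing between the rails stands above the box top, so a fingertip 2 to 4 mm above it can follow the cover
- rail_mid (a point): point on the centre line, box top height, box x = -59 mm, midway between the rails. Grey rails, 9 mm tall at box y = +-56 to +-66 mm, overhang the cover's sides from box x = -94 to -24 mm so that it can only slide; on from there to the rear edge they are guides 5 mm tall at y = +-61.5 to +-66 mm
- snap_tab_top (a point): centre of the orange snap tab's top face, 30 (box x) x 36 mm (box y); moves with the tab. At rest it is 10 mm above the box top, 105 mm above the desk, at box x = -111 mm on the centre line, 17 mm short of the face of the cover's lip. Press near here, then move along box +x at that height, against the lip, and on: one fingertip does both
- snap_tab (a joint): travel of the tab straight down, m: 0 = out, 0.008 = fully in (stop; top 2 mm above the box top). Spring 1.8 N to start, 4.6 N fully in; it comes out when let go. Its hook, in the cover's slot, locks the cover; free from 0.0045 on (0.006 is safe). Hold it in while the cover starts: after 3 mm of slide the cover's rear bar holds the hook down. Out again it stands 4 mm above the box top, behind the cover
- cover: black cover, plate 100 (x) x 120 (y) x 4 mm, about 0.1 kg, in the rails with 1.5 mm play. Origin: centre of its underside; axes as the box's. Seated at box x = -44, z = 95 mm; slides in box +x only. The well is open after 88 mm (box x +44); its front edge meets the box's rear edge after 134 mm (box x +90). About 105 mm is right. Light friction, a few N; stays where left
- cover_lip (a point): middle of the rear face of the cover's push lip, an upright ridge along the cover's rear edge (robot side), 100 mm wide, 5 mm thick, its top 14 mm above the box top. This point is 9 mm above the box top and 50 mm from the cover's origin (cover -x). Push here, along box +x
- oil_bottle: amber glass dropper bottle with a black cap, 25 mm across, 55 mm tall, standing on the box top beyond the rail, about 83 mm to the right (box -y) of the cover's centre line; bystander; origin at its underside's centre
- screwdriver: screwdriver, 160 mm long, lying on the desk along the right side of the box; bystander; origin at its underside's centre or mid-length
- spare_filter: new filter cartridge, blue frame with white pleats, 88 x 58 x 15 mm, lying on the desk left of the box; bystander; origin at its underside's centre
- culture_dish: clear lidded culture dish, 90 mm across, 16 mm tall, on the desk; bystander; origin at its underside's centre
- lens_case: black round objective case, 45 mm across, 62 mm tall, standing on the desk; bystander; origin at its underside's centre
- slide_box: green and white slide box, 100 x 84 x 34 mm, on the desk; bystander; origin at its underside's centre
- remote: white camera remote with grey keys, 140 x 44 x 18 mm, on the desk; bystander; origin at its underside's centre
Mind the look-alikes: they are no part of the job. Leave any blue or yellow look-alike of the cover alone.

How it is judged (in metres and radians):
On the way, in this order (a step that is already met when the one before it is completed fails the run):
1. the snap tab is pressed in by the fingers (5 mm or more) with the cover still on its seat (value of joint snap_tab above 0.005 m and contact force between the fingers and snap_tab above 0.5 N and x of cover in the frame of light_box below -0.04 m), for 0.05 s.
2. the cover has slid off its seat, clear of the filter well (88 mm or more) (x of cover in the frame of light_box above 0.044 m), for 0.2 s.
At the end, for the whole second after the job is handed in: the cover lies flat (within 0.06 rad and 4 mm) and at rest on the box top between the guides, 88 to 134 mm back from its seat so that the filter well is wholly open and nothing overhangs the rear edge; the tab is out again (within 2 mm); every bystander within 30 mm of its start (x of cover in the frame of light_box between 0.044 and 0.09 m and y of cover in the frame of light_box between -0.012 and 0.012 m and z of cover in the frame of light_box between 0.091 and 0.099 m and angle between cover's own z axis and vertical below 0.06 rad and linear speed of cover below 0.01 m/s and value of joint snap_tab below 0.002 m and distance of each of oil_bottle, screwdriver, spare_filter, culture_dish, lens_case, slide_box, remote from where it was at the start of the episode below 0.03 m); the robot touches nothing.
It fails at once if the cover is lifted (15 mm or more above the box top) (z of cover in the frame of light_box above 0.11 m).
It fails at once if the cover is forced (the robot bears on it with more than 40 N) (contact force between any of the arm, the fingers and cover above 40 N).
It fails at once if a bystander is moved more than 30 mm (distance of any of oil_bottle, screwdriver, spare_filter, culture_dish, lens_case, slide_box, remote from where it was at the start of the episode above 0.03 m).
It also fails if it takes over 35 s, if anything falls off the work surface, if the arm or the gripper's body presses on something with over 40 N, if the wrist force passes 120 N, or if a joint passes its speed limit or range.

## Robot

A 6-joint arm with a two-finger parallel gripper is mounted at the origin on the work surface. World frame = base frame: x ahead of the robot, y to its left, z up, the work surface at z = 0. Lengths are in mm, angles in rad, forces in N, time in s.
With the tool pointing down it reaches from about 275 to 1000 mm from the base axis. Payload 8.4 kg.
Tool frame: the origin (TCP) lies at the very end of the fingers, on their centre line; the grasp point (between the pads) lies 19 mm behind it; z points along the fingers, y is the direction in which the jaws open and shut (so a half turn about z gives the same grasp; the last joint's range is limited). The gripper opens to 85 mm and grips with 20 to 120 N. Pads are 22 mm wide; open, the fingers measure 114 mm over their backs; the gripper's body (76 mm by 85 mm) begins 54 mm behind the grasp point. The pads swing forward as they close: fully open they stand 13 mm farther back than shut.
Start: joints at [-1.214, 0.353, 1.633, -0, 1.155, -0.002], TCP at [219.468, -585.202, 204.581] pointing down, gripper open.
Joint ranges: [-2.63, 2.63], [-0.92, 2.1], [0.06, 2.66], [-1.3, 4.44], [0, 2.69], [-3.02, 3.02]. Speed limits (rad/s): [2.22, 2.22, 2.79, 3.14, 3.14, 3.14].

## Interface

Orientations are given as [roll, pitch, yaw] about the fixed x, y, z axes, in that order (R = Rz(yaw) Ry(pitch) Rx(roll)).
In Python, from rig import r gives the robot as it stands.
- The arm moves only by the tool jog_arm, never from a script. Its argument "increments" is text: rows parted by semicolons, each of 7 numbers parted by spaces: the shift along the tool's x, y, z in cm, then the turn, a rotation vector about the tool's x, y, z in rad, then the opening, from -1 (shut) to 1 (fully open). A call has exactly 8 rows; each row shifts and turns the commanded pose from where the row before left it, along the tool's axes as they then stand; what a row does not reach is not made up. A row lasts 1/10 s, in which the tool goes at most 50 mm and 8.59 degrees, less where a joint would pass 70% of its speed; a pose out of reach is approached as far as the arm can. A call with a gripper value outside its range is refused whole. The fingers move at their own pace and stop on an object; "squeeze" is the grip in N (left out, the last holds). Time passes only in rows, so rows that do not move let the fingers close, or fill a call up. It gives the time, the measured TCP pose, the force and the opening at its end, in the units of the state.
- r.sense(): the state, without advancing time (a new reading comes with each control period).
- r.grab_frame(name): name is "scene" or "top"; returns the picture (420x560x3 uint8, red, green, blue); there is no depth.
- r.camera_info(name): a dict with "K" (3x3 intrinsics, pixels), "rvec" (rotation vector, rad) and "tvec" (3), from world to camera coordinates, as OpenCV has them. Camera axes: x right, y down, z forward; pixel columns grow to the right and rows downward; lengths in mm; the calibration is good to about 2 mm. A picture is of the moment at which its call begins. camera_info takes no time and is no camera call.
- r.sign_off(): hands the job in, once; it reports no verdict.
The state is a dict: "clock": time; "qpos": joint angles; "qvel": joint speeds; "joint_efforts": joint torques, N m; "eef_pos": TCP position; "tcp_rot": TCP orientation; "contact_force": force on the tool from outside, world axes, zero at the start; "wrist_torque": the same for the moment, N m; "opening": opening from 0.0 (shut) to 1.0 (fully open).
Only numpy, scipy, OpenCV 4.12 (cv2) and the standard library are available. Lean on these libraries where they do the work, as an engineer would, in place of code of your own. Each camera call takes 0.05 s, during which the arm holds its last target.

## Working session

There is one attempt and no reset: what is moved stays moved. The work goes in short steps, Python scripts to look and compute and a tool call to move; the robot and the scene stay as the last step left them, time stands still between calls to the robot, and variables do not carry over. Pictures are saved under pics/ and viewed, and the job is handed in when it is done.

Besides the shell and the picture viewer there is one more tool, called after ">>>" as name(argument=value, ...) on one line, values as JSON. jog_arm: Moves the arm, as the interface text tells. Its arguments: {"type":"object","properties":{"increments":{"type":"string"},"squeeze":{"type":"number"}},"required":["increments"]}

```bash
mkdir -p pics; ls
python3 - <<'E'
from rig import r
import cv2
for n in("scene","top"):
    cv2.imwrite(f"pics/{n}0.png",r.grab_frame(n)[:,:,::-1]); print(r.camera_info(n))
print(r.sense())
E
```

```text
pics
{'K': array([[395.62782669,   0.        , 276.22395981],
       [  0.        , 395.62782669, 211.6977466 ],
       [  0.        ,   0.        ,   1.        ]]), 'rvec': array([ 1.89697049,  1.3452858 , -0.65327184]), 'tvec': array([-149.91677891, -214.08586747, 1405.77803638])}
{'K': array([[473.65140657,   0.        , 281.34082242],
       [  0.        , 473.65140657, 208.67743295],
       [  0.        ,   0.        ,   1.        ]]), 'rvec': array([ 2.1155203 , -2.15237588,  0.16214429]), 'tvec': array([   6.20436428,  493.89509126, 1383.84826187])}
{'clock': 0.1, 'qpos': array([-1.21440912e+00,  3.53592253e-01,  1.63406248e+00, -1.14574618e-06,
        1.15522951e+00, -2.39407943e-03]), 'qvel': array([-0.00049719, -0.00012746, -0.00147622, -0.0004462 , -0.00033037,
       -0.00090195]), 'joint_efforts': array([ 1.33670543e-03, -6.06352258e+01, -3.42817819e+01,  1.24968801e-05,
        3.94956849e-03,  4.47058812e-05]), 'eef_pos': array([ 219.29591206, -584.75754853,  203.92728179]), 'tcp_rot': array([-3.14030107e+00, -2.04452226e-06,  3.58781744e-01]), 'contact_force': array([-0.38780525, -0.02454209,  0.390236  ]), 'wrist_torque': array([-0.03347672,  0.00647485, -0.06902777]), 'opening': 0.9998668694421623}
```

View pics/scene0.png

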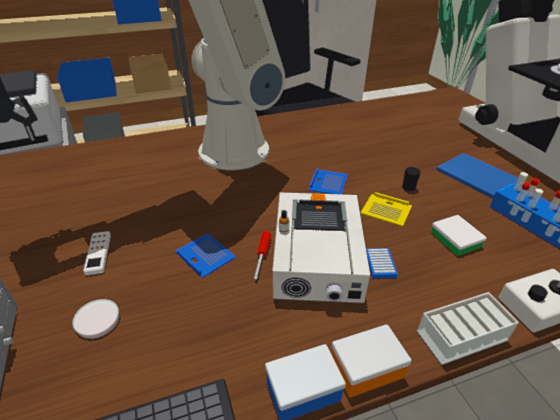

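View pics/top0.png

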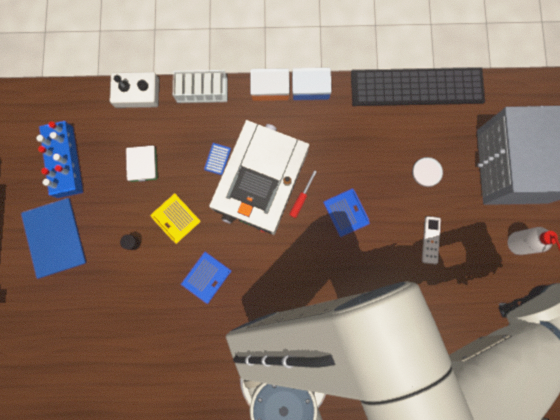

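The scene view shows the white box near pixel (320,245). In the top view it is near (260,178), turned, with the orange tab at (246,210) and the black cover at (254,188). I'll zoom in and measure next.

Run:
```python
import cv2
a=cv2.imread("pics/top0.png")[110:245,195:325]; cv2.imwrite("pics/topz.png",cv2.resize(a,None,fx=4.4,fy=4.4,interpolation=cv2.INTER_CUBIC))
a=cv2.imread("pics/scene0.png")[180:310,255:385]; cv2.imwrite("pics/scz.png",cv2.resize(a,None,fx=4.4,fy=4.4,interpolation=cv2.INTER_CUBIC))
```

```text
(no output)
```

View pics/topz.png

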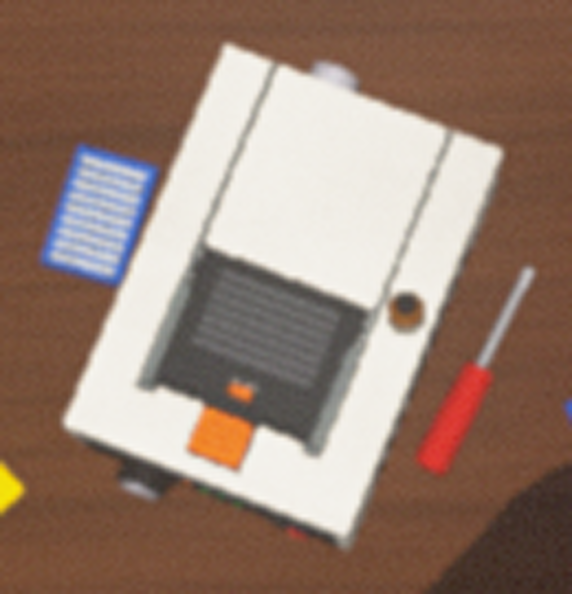

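View pics/scz.png

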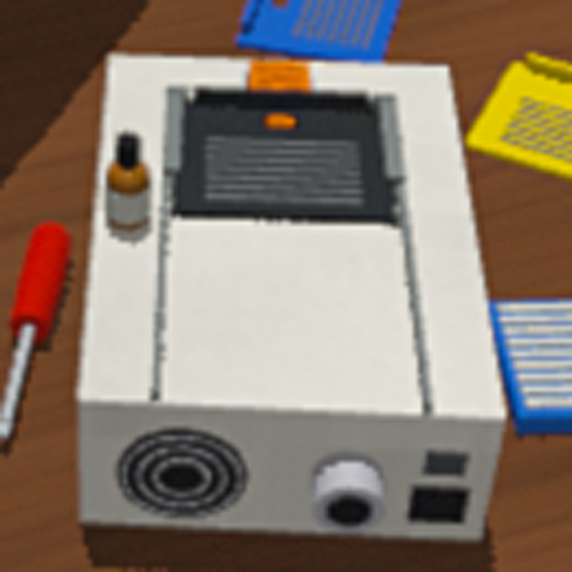

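```bash
cat > h.py <<'E'
import numpy as np,cv2
from rig import r
def ray(n,uv,z):
    c=r.camera_info(n);R=cv2.Rodrigues(c["rvec"])[0];C=-R.T@c["tvec"]
    p=cv2.undistortPoints(np.array([[uv]],float),c["K"],None)[0,0]
    d=R.T@np.array([p[0],p[1],1]);return (C+d*(z-C[2])/d[2])
def proj(n,P):
    c=r.camera_info(n);return cv2.projectPoints(np.array(P,float).reshape(-1,1,3),c["rvec"],c["tvec"],c["K"],None)[0][:,0]
E
python3 - <<'E'
from h import *
M=np.array([[140,100],[140,-100],[-140,-100],[-140,100.]])
Z={"top":([(227,43),(502,150),(347,545),(65,425)],195,110),"scene":([(503,418),(80,402),(107,57),(447,66)],255,180)}
allp=[];allm=[]
def fit(M,P):
    a=(M-M.mean(0));b=P-P.mean(0)
    th=np.arctan2((a[:,0]*b[:,1]-a[:,1]*b[:,0]).sum(),(a*b).sum())
    R=np.array([[np.cos(th),-np.sin(th)],[np.sin(th),np.cos(th)]]);t=P.mean(0)-R@M.mean(0)
    return th,t,R,P-(M@R.T+t)
for n,(z,ox,oy) in Z.items():
    P=np.array([ray(n,((u+.5)/4.4-.5+ox,(v+.5)/4.4-.5+oy),95)[:2] for u,v in z])
    th,t,R,e=fit(M,P);print(n,th,t,e.round(1).tolist(),"edge",np.linalg.norm(np.roll(P,-1,0)-P,axis=1))
    allp.append(P)
    # tab by colour
    im=cv2.imread(f"pics/{n}0.png");h=cv2.cvtColor(im,cv2.COLOR_BGR2HSV)
    m=cv2.inRange(h,(5,180,150),(20,255,255));q=np.zeros_like(m);q[oy:oy+130,ox:ox+130]=m[oy:oy+130,ox:ox+130]
    k,l,s,c=cv2.connectedComponentsWithStats(q)
    for i in range(1,k):
        if s[i,4]>15:
            w=ray(n,c[i],105)[:2];print(" orange",s[i,4],c[i],w,"box",R.T@(w-t))
th,t,R,e=fit(np.vstack([M,M]),np.vstack(allp));print("joint",th,t)
for x in(-111,-94,-44,0,12): print(x,R@[x,0]+t)
E
```

```text
top -0.3973048739076366 [585.88197207  59.29889841] [[2.7, 0.2], [1.4, 0.4], [-4.6, -0.3], [0.5, -0.3]] edge [200.28378034 285.30489914 202.01043213 281.82135149]
 orange 113 [244.92035398 208.9380531 ] [484.49642272 101.64053586] box [-109.87178558   -0.18604459]
scene -0.3917334285563759 [582.67459353  61.44975916] [[0.2, -1.2], [1.1, -0.2], [-0.4, -0.9], [-0.8, 2.3]] edge [198.75487007 281.20172302 202.81147458 282.25526138]
 orange 80 [317.9875 196.6625] [478.03023784 105.18900892] box [-113.41666013    0.47365777]
 orange 16 [318.25  207.125] [518.45851314  87.89217564] box [-69.44710449  -0.07776091]
joint -0.3945259317286372 [584.2782828   60.37432878]
-111 [481.80542645 103.03946341]
-94 [497.49946751  96.50516351]
-44 [543.65841181  77.2866344 ]
0 [584.2782828   60.37432878]
12 [595.35642943  55.7618818 ]
```

Both views agree: the box is at (584, 60), yaw −0.3945, with the tab at about (482, 103). I'll close the fingers and turn the tool so its x lies along box x.

>>> jog_arm(increments="0 0 0 0 0 0.1 -1; 0 0 0 0 0 0.1 -1; 0 0 0 0 0 0.1 -1; 0 0 0 0 0 0.1 -1; 0 0 0 0 0 0.1 -1; 0 0 0 0 0 0.1 -1; 0 0 0 0 0 0.1 -1; 0 0 0 0 0 0.053 -1", squeeze=40)

```text
clock: 0.9
eef_pos: [219.4, -584.9, 204.2]
tcp_rot: [-3.141, 0.001, -0.398]
contact_force: [-0.2, -0.7, -0.0]
opening: 0.002
```

```bash
cat > d.py <<'E'
from h import *
from scipy.spatial.transform import Rotation as Ro
import sys
s=r.sense();Rt=Ro.from_euler('xyz',s["tcp_rot"]).as_matrix()
th=-0.3945;t=np.array([584.3,60.4]);B=np.array([[np.cos(th),-np.sin(th)],[np.sin(th),np.cos(th)]])
print("t",s["clock"],"rot",s["tcp_rot"].round(4),"pos",s["eef_pos"].round(1),"boxpos",(B.T@(s["eef_pos"][:2]-t)).round(1),"F",s["contact_force"].round(2),"open",round(s["opening"],3))
if len(sys.argv)>1:
    bx,by,z=map(float,sys.argv[1:4]);w=np.r_[B@[bx,by]+t,z]
    print("target",w.round(1),"tool cm",(Rt.T@(w-s["eef_pos"])/10).round(2))
E
python3 d.py -112 0 205
```

```text
t 0.9 rot [-3.141e+00  6.000e-04 -3.980e-01] pos [ 219.4 -584.9  204.2] boxpos [ -88.9 -736. ] F [-0.16 -0.68 -0.01] open 0.002
target [480.9 103.4 205. ] tool cm [-2.570e+00 -7.359e+01 -4.000e-02]
```

>>> jog_arm(increments="0 -2 0 0 0 0 -1; -0.2 -4 0 0 0 0 -1; -0.2 -4 0 0 0 0 -1; -0.2 -4 0 0 0 0 -1; -0.2 -4 0 0 0 0 -1; -0.2 -4 0 0 0 0 -1; -0.2 -4 0 0 0 0 -1; -0.2 -4 0 0 0 0 -1")

```text
clock: 1.7
eef_pos: [321.8, -301.2, 204.4]
tcp_rot: [-3.141, 0.0, -0.395]
contact_force: [1.2, -0.3, -0.8]
opening: -0.003
```

>>> jog_arm(increments="-0.2 -4 0 0 0 0 -1; -0.2 -4 0 0 0 0 -1; -0.2 -4 0 0 0 0 -1; -0.2 -4 0 0 0 0 -1; -0.2 -4 0 0 0 0 -1; -0.2 -4 0 0 0 0 -1; 0 -4 0 0 0 0 -1; 0 -4 0 0 0 0 -1")

```text
clock: 2.5
eef_pos: [433.7, -1.1, 204.6]
tcp_rot: [3.142, -0.0, -0.394]
contact_force: [1.5, -0.5, 0.2]
opening: -0.001
```

```bash
python3 d.py -112 0 205
```

```text
t 2.5 rot [ 3.1415e+00 -1.0000e-04 -3.9400e-01] pos [433.7  -1.1 204.6] boxpos [-115.4 -114.6] F [ 1.53 -0.54  0.2 ] open -0.001
target [480.9 103.4 205. ] tool cm [  0.34 -11.46  -0.04]
```

>>> jog_arm(increments="0.1 -4 0 0 0 0 -1; 0.1 -4 0 0 0 0 -1; 0.1 -3.4 0 0 0 0 -1; 0 0 2 0 0 0 -1; 0 0 3 0 0 0 -1; 0 0 2 0 0 0 -1; 0 0 0 0 0 0 -1; 0 0 0 0 0 0 -1")

```text
clock: 3.3
eef_pos: [480.0, 101.3, 134.7]
tcp_rot: [3.141, 0.001, -0.394]
contact_force: [-0.1, -0.1, 0.1]
opening: 0.002
```

```bash
python3 d.py -112 0 110
python3 - <<'E'
from h import *
for n,x,y in(("top",195,110),("scene",255,130)):
    a=r.grab_frame(n)[y:y+180,x:x+180,::-1]; cv2.imwrite(f"pics/{n}1.png",cv2.resize(a,None,fx=3.2,fy=3.2,interpolation=cv2.INTER_CUBIC))
E
```

```text
t 3.3 rot [ 3.1411e+00  7.0000e-04 -3.9430e-01] pos [480.  101.3 134.7] boxpos [-112.    -2.3] F [-0.1  -0.13  0.09] open 0.002
target [480.9 103.4 110. ] tool cm [-0.   -0.23  2.47]
```

View pics/top1.png

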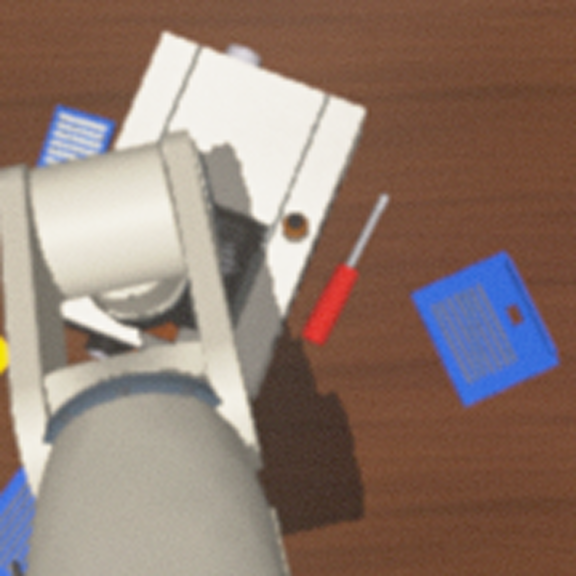

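View pics/scene1.png

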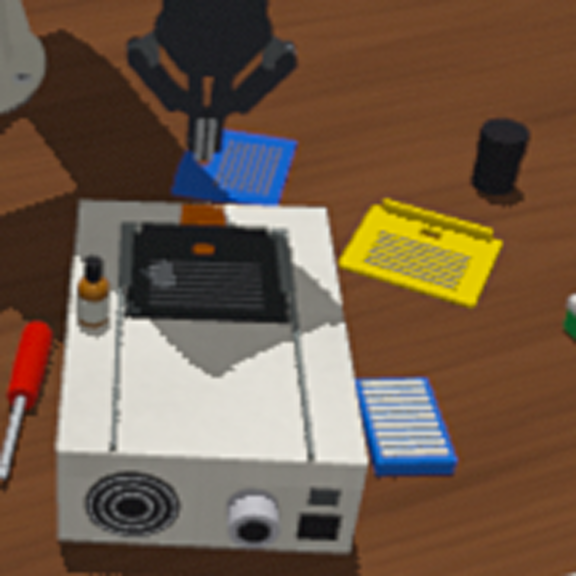

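The scene view shows the closed fingertip at (205,160), directly above the orange tab at (203,213). The arm hides the tab in the top view. I'll go down in steps and watch the force.

>>> jog_arm(increments="0 -0.2 1 0 0 0 -1; 0 0 1 0 0 0 -1; 0 0 0.6 0 0 0 -1; 0 0 0.1 0 0 0 -1; 0 0 0.1 0 0 0 -1; 0 0 0.1 0 0 0 -1; 0 0 0 0 0 0 -1; 0 0 0 0 0 0 -1")

```text
clock: 4.2
eef_pos: [481.0, 103.2, 105.8]
tcp_rot: [-3.141, -0.0, -0.394]
contact_force: [-0.3, -0.8, 0.3]
opening: 0.004
```

```bash
python3 d.py -112 0 98
```

```text
t 4.2 rot [-3.1414e+00 -2.0000e-04 -3.9420e-01] pos [481.  103.2 105.8] boxpos [-111.8   -0.2] F [-0.28 -0.76  0.33] open 0.004
target [480.9 103.4  98. ] tool cm [-0.02 -0.02  0.78]
```

>>> jog_arm(increments="0 0 0.1 0 0 0 -1; 0 0 0.1 0 0 0 -1; 0 0 0.1 0 0 0 -1; 0 0 0.1 0 0 0 -1; 0 0 0.1 0 0 0 -1; 0 0 0.1 0 0 0 -1; 0 0 0.1 0 0 0 -1; 0 0 0 0 0 0 -1")

```text
clock: 5.0
eef_pos: [480.8, 103.2, 98.4]
tcp_rot: [3.141, 0.0, -0.394]
contact_force: [-0.6, 0.0, -0.1]
opening: -0.0
```

```bash
python3 d.py -112 0 98
```

```text
t 5.0 rot [ 3.1414e+00  2.0000e-04 -3.9420e-01] pos [480.8 103.2  98.4] boxpos [-112.    -0.3] F [-0.64  0.03 -0.08] open -0.0
target [480.9 103.4  98. ] tool cm [-0.   -0.03  0.04]
```

The force should read about 4 N here but shows none, so I'll look before pushing.

Run:
```python
from h import *
n="scene";a=r.grab_frame(n)[150:250,265:375,::-1]; cv2.imwrite(f"pics/{n}2.png",cv2.resize(a,None,fx=6,fy=6,interpolation=cv2.INTER_CUBIC))
for i in range(4):
    r.grab_frame("top");s=r.sense();print(s["contact_force"].round(2),s["wrist_torque"].round(3),s["eef_pos"].round(2),s["joint_efforts"].round(2))
```

```text
[ 0.17 -0.54  1.07] [ 0.014 -0.006  0.051] [480.92 103.17  98.56] [ -0.   -47.84 -26.45   0.    -0.    -0.  ]
[ 0.44  0.95 -1.03] [ 0.024 -0.04  -0.023] [480.93 103.18  98.6 ] [ -0.   -47.86 -26.47   0.     0.    -0.  ]
[ 1.28 -0.65 -0.04] [-0.032 -0.05   0.056] [480.94 103.19  98.63] [ -0.   -47.87 -26.48   0.     0.    -0.  ]
[ 0.25  0.26 -0.08] [-0.036 -0.017  0.012] [480.96 103.19  98.63] [  0.   -47.89 -26.49   0.     0.    -0.  ]
```

View pics/scene2.png

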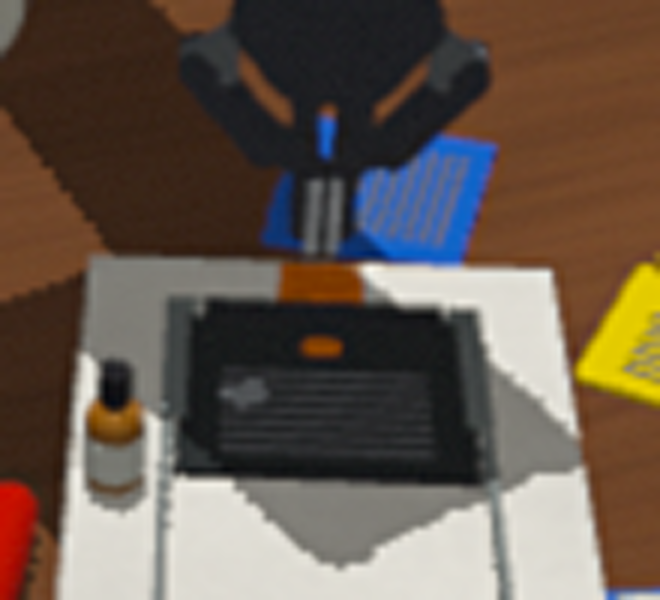

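Run:
```python
from h import *
s=r.sense();print("tcp px",proj("scene",s["eef_pos"]))
e=s["eef_pos"]
for z in (98.6,105,110,115,120,125): print(z,proj("scene",[e[0],e[1],z]).round(1), ray("scene",(318.9,192.0),z).round(1))
c=r.camera_info("scene");R=cv2.Rodrigues(c["rvec"])[0];print("cam",-R.T@c["tvec"])
# previous picture: tip at z=134.7
print("prev",proj("scene",[480,101.3,134.7]),"seen",(255+205/3.2,130+160/3.2))
```

```text
tcp px [[317.58182966 199.45814134]]
98.6 [[317.6 199.5]] [451.9 119.9  98.6]
105 [[317.7 197.5]] [460.  115.8 105. ]
110 [[317.9 195.9]] [466.3 112.6 110. ]
115 [[318.  194.3]] [472.6 109.5 115. ]
120 [[318.1 192.7]] [478.9 106.3 120. ]
125 [[318.2 191.1]] [485.3 103.1 125. ]
cam [1216.28263972 -265.37043312  703.38805816]
prev [[317.64450673 187.83787337]] seen (319.0625, 180.0)
```

Run:
```python
from h import *
n="top";a=r.grab_frame(n)[150:260,190:310,::-1]; cv2.imwrite(f"pics/{n}2.png",cv2.resize(a,None,fx=5,fy=5,interpolation=cv2.INTER_CUBIC))
print(proj("top",[481,103.2,98.6]),proj("top",[481,103.2,170]),proj("top",[219,-585,204]))
a=r.grab_frame("scene")[100:230,250:380,::-1]; cv2.imwrite(f"pics/scene3.png",cv2.resize(a,None,fx=4.5,fy=4.5,interpolation=cv2.INTER_CUBIC))
```

```text
[[244.57502621 210.49933318]] [[242.31286343 206.43041643]] [[509.91000669 300.33251276]]
```

View pics/top2.png

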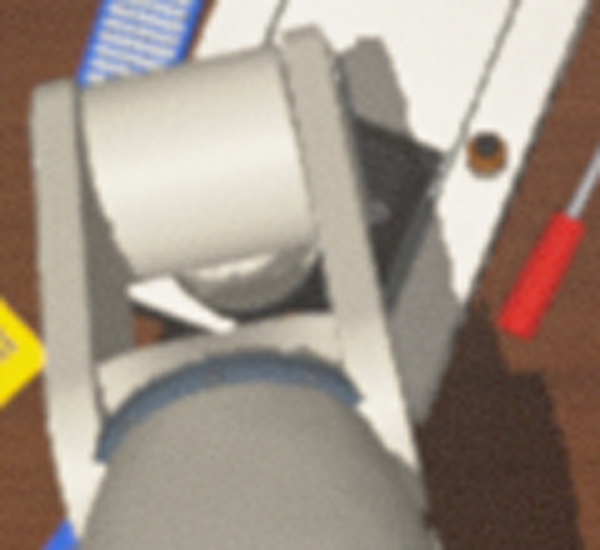

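View pics/scene3.png

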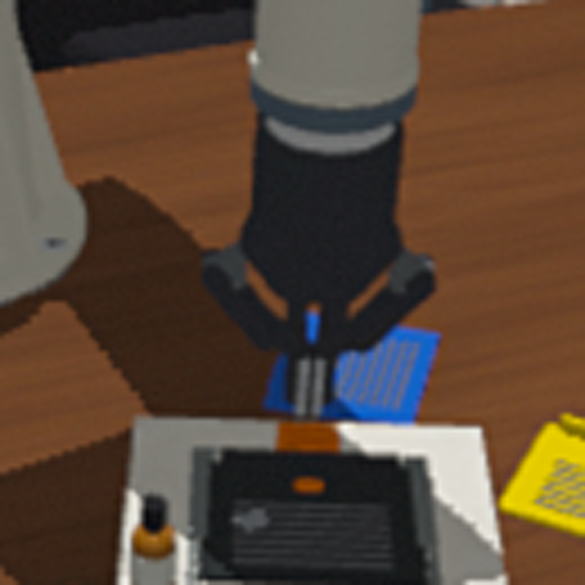

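The scene view shows the visible fingertip ending at about (318.9, 192). The reported TCP projects to row 199.5, and the zero force agrees with the fingers ending 20–30 mm above it. In the top view the wrist flange lies where its horizontal position should be. I'll keep going down in small steps until the force shows contact.

>>> jog_arm(increments="0 0 0.1 0 0 0 -1; 0 0 0.1 0 0 0 -1; 0 0 0.1 0 0 0 -1; 0 0 0.1 0 0 0 -1; 0 0 0.1 0 0 0 -1; 0 0 0.1 0 0 0 -1; 0 0 0 0 0 0 -1; 0 0 0 0 0 0 -1")

```text
clock: 6.15
eef_pos: [480.9, 103.2, 92.5]
tcp_rot: [3.142, 0.0, -0.394]
contact_force: [0.3, 0.1, -0.4]
opening: -0.002
```

```bash
python3 d.py -112 0 98;python3 - <<'E'
from h import *
a=r.grab_frame("scene")[150:250,265:375,::-1]; cv2.imwrite(f"pics/scene4.png",cv2.resize(a,None,fx=6,fy=6,interpolation=cv2.INTER_CUBIC))
print(r.sense()["contact_force"])
E
```

```text
t 6.15 rot [ 3.1415e+00  1.0000e-04 -3.9420e-01] pos [480.9 103.2  92.5] boxpos [-111.9   -0.3] F [ 0.28  0.06 -0.44] open -0.002
target [480.9 103.4  98. ] tool cm [-0.01 -0.03 -0.55]
[ 0.51048303 -0.19906988  1.07645688]
```

View pics/scene4.png

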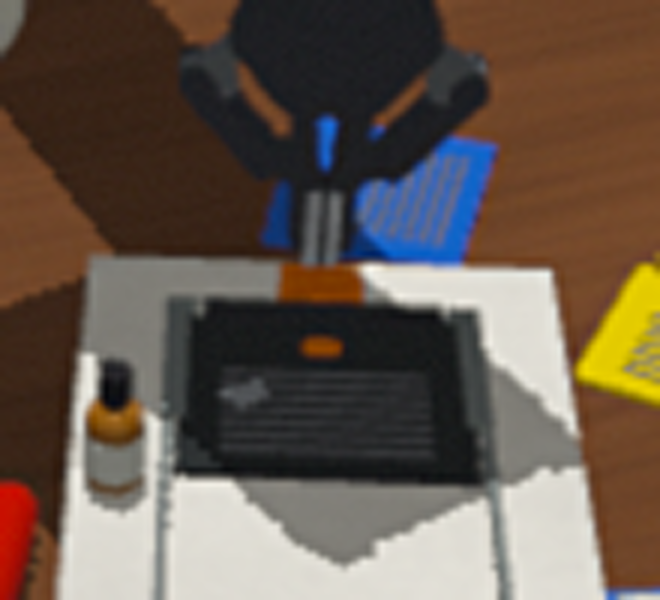

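The fingertip bottom is now at about (318.9, 194), just meeting the tab's far edge in the view. There is no contact yet, so I'll continue.

>>> jog_arm(increments="0 0 0.1 0 0 0 -1; 0 0 0.1 0 0 0 -1; 0 0 0.1 0 0 0 -1; 0 0 0.1 0 0 0 -1; 0 0 0.1 0 0 0 -1; 0 0 0.1 0 0 0 -1; 0 0 0 0 0 0 -1; 0 0 0 0 0 0 -1")

```text
clock: 7.0
eef_pos: [480.9, 103.2, 86.6]
tcp_rot: [3.142, 0.0, -0.394]
contact_force: [-0.5, 0.1, 0.3]
opening: -0.001
```

```bash
python3 d.py ;python3 - <<'E'
from h import *
a=r.grab_frame("scene")[150:250,265:375,::-1]; cv2.imwrite(f"pics/scene5.png",cv2.resize(a,None,fx=6,fy=6,interpolation=cv2.INTER_CUBIC))
print(r.sense()["contact_force"])
E
```

```text
t 7.0 rot [ 3.1416e+00  1.0000e-04 -3.9420e-01] pos [480.9 103.2  86.6] boxpos [-111.9   -0.2] F [-0.48  0.08  0.32] open -0.001
[ 0.36140028 -0.64248997 -0.49415084]
```

View pics/scene5.png

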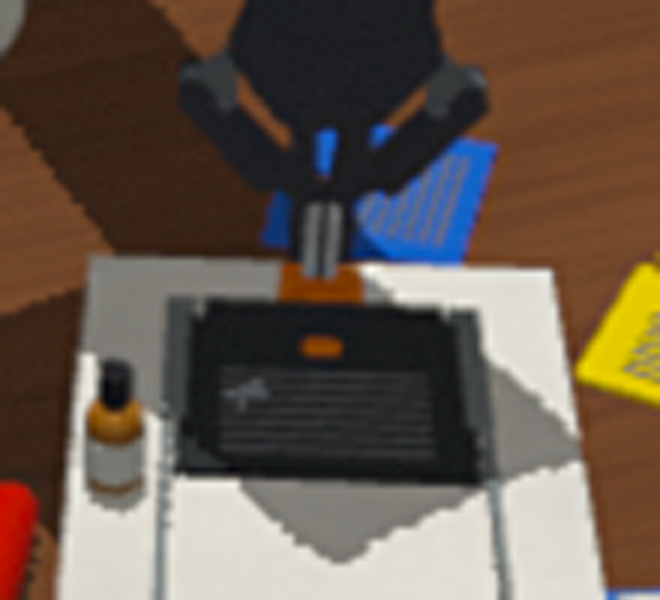

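The tip (zoomed row 275) now covers part of the tab, so it is over it and not yet touching. I'll work out the row at which contact is expected.

Run:
```python
from h import *
th=-0.3945;t=np.array([584.3,60.4]);B=np.array([[np.cos(th),-np.sin(th)],[np.sin(th),np.cos(th)]])
for x in(-126,-112,-101,-96):
  for z in (105,110,115): print(x,z,(proj("scene",np.r_[B@[x,0]+t,z])[0]-[265,150])*6+2.5)
```

```text
-126 105 [318.64030436 267.82167037]
-126 110 [319.38013741 258.3633012 ]
-126 115 [320.12448595 248.84720393]
-112 105 [319.4289212  287.03101774]
-112 110 [320.17922794 277.52883391]
-112 115 [320.93416407 267.96802172]
-101 105 [320.06065179 302.41888644]
-101 110 [320.81938664 292.8825168 ]
-101 115 [321.58284337 283.28679903]
-96 105 [320.3514058  309.50115326]
-96 110 [321.11403107 299.94932235]
-96 115 [321.88142115 290.33781251]
```

>>> jog_arm(increments="0 0 0.1 0 0 0 -1; 0 0 0.1 0 0 0 -1; 0 0 0.1 0 0 0 -1; 0 0 0.1 0 0 0 -1; 0 0 0.1 0 0 0 -1; 0 0 0 0 0 0 -1; 0 0 0 0 0 0 -1; 0 0 0 0 0 0 -1")

```text
clock: 7.85
eef_pos: [480.9, 103.2, 81.6]
tcp_rot: [-3.142, -0.0, -0.394]
contact_force: [0.7, -1.1, 0.3]
opening: 0.003
```

```bash
python3 d.py ;python3 - <<'E'
from h import *
a=r.grab_frame("scene")[150:250,265:375,::-1]; cv2.imwrite(f"pics/scene6.png",cv2.resize(a,None,fx=6,fy=6,interpolation=cv2.INTER_CUBIC))
print(r.sense()["contact_force"])
E
```

```text
t 7.85 rot [-3.1415 -0.     -0.3942] pos [480.9 103.2  81.6] boxpos [-111.9   -0.2] F [ 0.73 -1.13  0.3 ] open 0.003
[-0.44679198  0.09676292  0.05286663]
```

View pics/scene6.png

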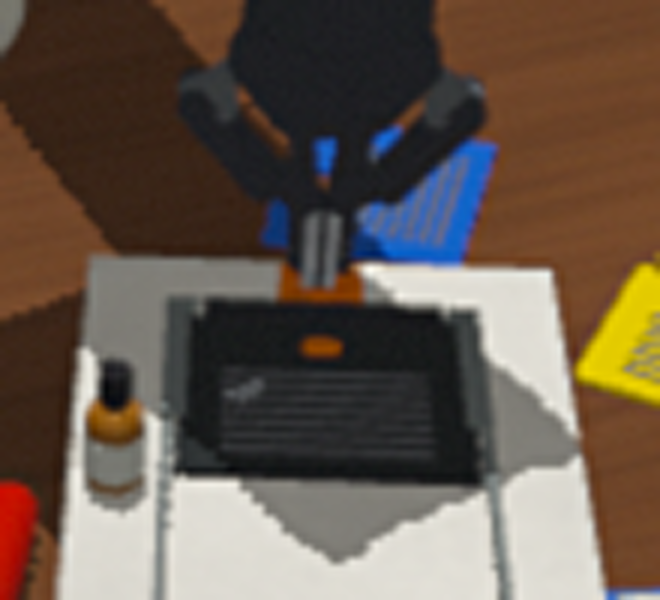

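>>> jog_arm(increments="0 0 0.1 0 0 0 -1; 0 0 0.1 0 0 0 -1; 0 0 0.1 0 0 0 -1; 0 0 0.1 0 0 0 -1; 0 0 0.1 0 0 0 -1; 0 0 0 0 0 0 -1; 0 0 0 0 0 0 -1; 0 0 0 0 0 0 -1")

```text
clock: 8.7
eef_pos: [480.9, 103.2, 76.6]
tcp_rot: [-3.142, 0.0, -0.394]
contact_force: [-0.7, 1.4, 0.6]
opening: 0.001
```

```bash
python3 d.py ;python3 - <<'E'
from h import *
a=r.grab_frame("scene")[150:250,265:375,::-1]; cv2.imwrite(f"pics/scene7.png",cv2.resize(a,None,fx=6,fy=6,interpolation=cv2.INTER_CUBIC))
print(r.sense()["contact_force"])
E
```

```text
t 8.7 rot [-3.1416  0.     -0.3942] pos [480.9 103.2  76.6] boxpos [-111.9   -0.2] F [-0.69  1.45  0.55] open 0.001
[-0.41105807  0.78627441  2.52154331]
```

View pics/scene7.png

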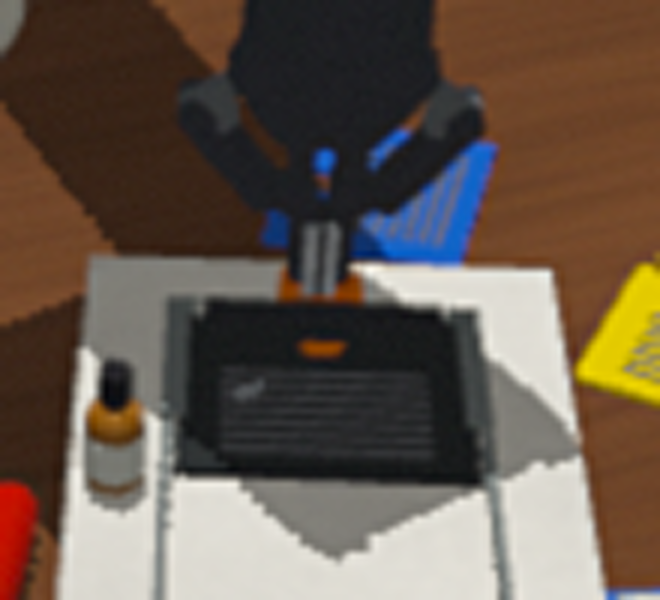

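The hook in the cover's slot has started to drop, with its visible top edge moving from about zoomed row 336 to 340, and Fz is rising. Contact begins near a reading of 77–78. I'll press further.

>>> jog_arm(increments="0 0 0.1 0 0 0 -1; 0 0 0.1 0 0 0 -1; 0 0 0.1 0 0 0 -1; 0 0 0 0 0 0 -1; 0 0 0 0 0 0 -1; 0 0 0 0 0 0 -1; 0 0 0 0 0 0 -1; 0 0 0 0 0 0 -1")

```text
clock: 9.55
eef_pos: [480.9, 103.2, 73.6]
tcp_rot: [-3.142, 0.0, -0.394]
contact_force: [-1.8, 0.3, 3.2]
opening: -0.001
```

```bash
python3 d.py ;python3 - <<'E'
from h import *
a=r.grab_frame("scene")[150:250,265:375,::-1]; cv2.imwrite(f"pics/scene8.png",cv2.resize(a,None,fx=6,fy=6,interpolation=cv2.INTER_CUBIC))
F=[]
for i in range(8): F.append(r.sense()["contact_force"][2]);r.grab_frame("scene")
print(np.mean(F),np.round(F,1))
E
```

```text
t 9.55 rot [-3.1416  0.     -0.3942] pos [480.9 103.2  73.6] boxpos [-111.9   -0.2] F [-1.82  0.32  3.21] open -0.001
3.3409027610672006 [2.  4.  3.  3.4 3.9 3.1 3.3 4.1]
```

View pics/scene8.png

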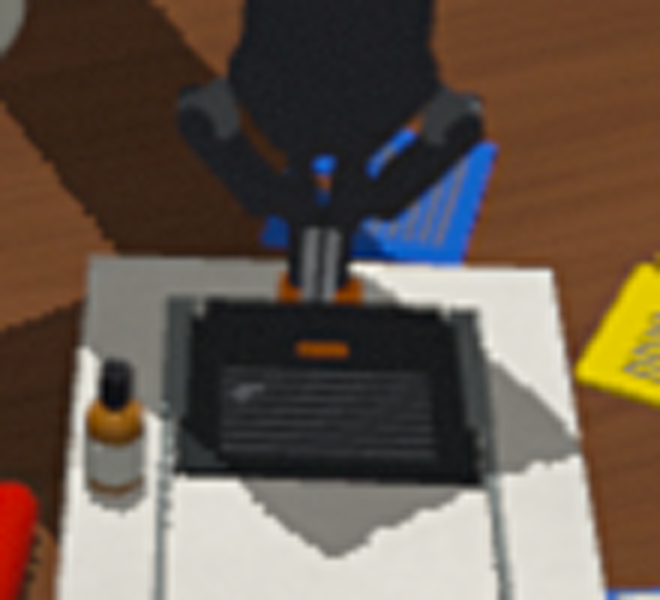

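Average Fz is 3.3 N, which by the spring data means about 4.4 mm of travel. So contact was at reading 78 and the stop is at 70. I'll press to about 71.1, which gives 6.9 mm.

>>> jog_arm(increments="0 0 0.1 0 0 0 -1; 0 0 0.1 0 0 0 -1; 0 0 0.05 0 0 0 -1; 0 0 0 0 0 0 -1; 0 0 0 0 0 0 -1; 0 0 0 0 0 0 -1; 0 0 0 0 0 0 -1; 0 0 0 0 0 0 -1")

```text
clock: 10.8
eef_pos: [480.9, 103.2, 71.1]
tcp_rot: [-3.142, -0.0, -0.394]
contact_force: [-2.3, 1.0, 4.9]
opening: 0.002
```

```bash
python3 d.py ;python3 - <<'E'
from h import *
F=[]
for i in range(8): F.append(r.sense()["contact_force"][2]);r.grab_frame("scene")
print(np.mean(F),np.round(F,1))
E
```

```text
t 10.8 rot [-3.1416 -0.     -0.3942] pos [480.9 103.2  71.1] boxpos [-111.9   -0.2] F [-2.31  0.99  4.91] open 0.002
4.142992188131733 [4.9 3.4 4.3 4.1 4.8 3.9 4.3 3.5]
```

4.14 N means about 6.7 mm of travel, past the safe 6 mm. Now I'll push along +x.

>>> jog_arm(increments="0.2 0 0 0 0 0 -1; 0.2 0 0 0 0 0 -1; 0.2 0 0 0 0 0 -1; 0.2 0 0 0 0 0 -1; 0.1 0 0 0 0 0 -1; 0.1 0 0 0 0 0 -1; 0.1 0 0 0 0 0 -1; 0.1 0 0 0 0 0 -1")

```text
clock: 12.0
eef_pos: [492.0, 98.5, 71.1]
tcp_rot: [3.142, 0.0, -0.394]
contact_force: [-3.3, 1.0, 4.6]
opening: -0.0
```

```bash
python3 d.py ;python3 - <<'E'
from h import *
a=r.grab_frame("scene")[150:250,265:375,::-1]; cv2.imwrite(f"pics/scene9.png",cv2.resize(a,None,fx=6,fy=6,interpolation=cv2.INTER_CUBIC))
print(r.sense()["contact_force"])
E
```

```text
t 12.0 rot [ 3.1415  0.     -0.3942] pos [492.   98.5  71.1] boxpos [-99.9  -0.3] F [-3.32  1.02  4.55] open -0.0
[-2.40151925  0.40981417  4.19919009]
```

View pics/scene9.png

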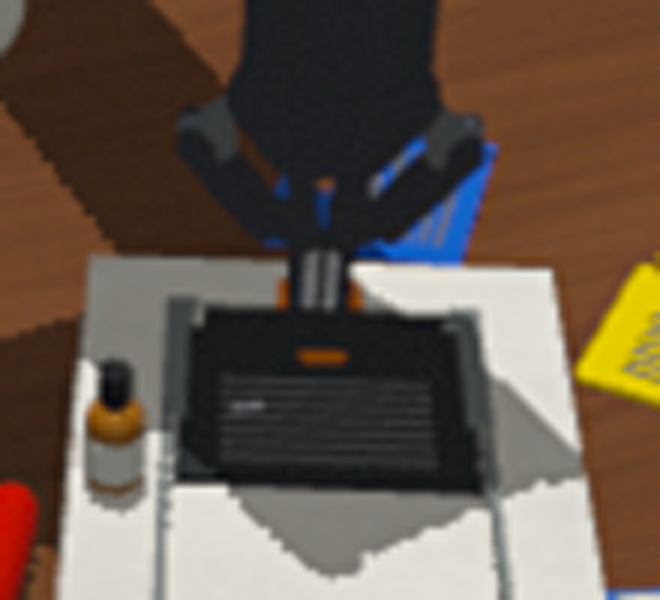

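The cover's front edge moved from zoomed row 480 to 490, so it has slid about 6–7 mm at a push of about 3 N. I'll continue.

>>> jog_arm(increments="0.3 0 0 0 0 0 -1; 0.5 0 0 0 0 0 -1; 0.6 0 0 0 0 0 -1; 0.6 0 0 0 0 0 -1; 0.6 0 0 0 0 0 -1; 0.6 0 0 0 0 0 -1; 0.5 0 0 0 0 0 -1; 0.3 0 0 0 0 0 -1")

```text
clock: 12.85
eef_pos: [529.7, 82.9, 71.0]
tcp_rot: [-3.141, -0.001, -0.394]
contact_force: [-0.9, 0.5, 0.3]
opening: -0.001
```

```bash
python3 d.py ;python3 - <<'E'
from h import *
a=r.grab_frame("scene")[150:250,265:375,::-1]; cv2.imwrite(f"pics/scene10.png",cv2.resize(a,None,fx=6,fy=6,interpolation=cv2.INTER_CUBIC))
E
```

```text
t 12.85 rot [-3.1415e+00 -5.0000e-04 -3.9440e-01] pos [529.7  82.9  71. ] boxpos [-59.1  -0.2] F [-0.91  0.53  0.26] open -0.001
```

View pics/scene10.png

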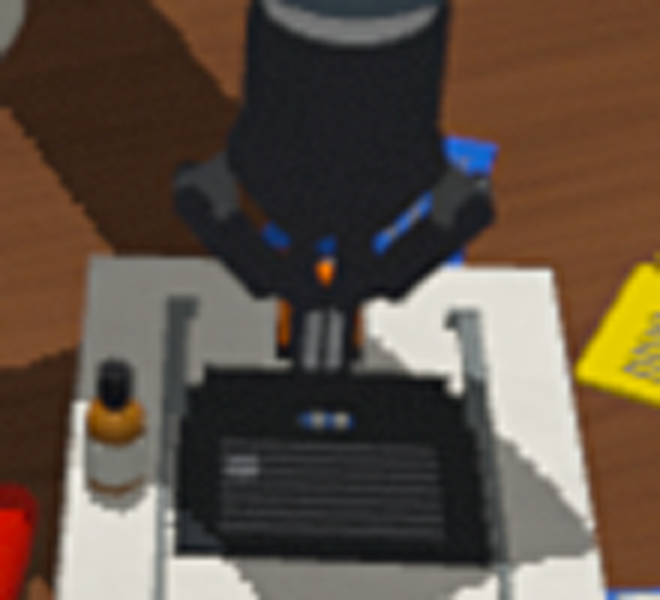

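The cover has slid about 47 mm and is straight in the rails, and the tab is rising behind the finger. I'll push the remaining 58 mm or so.

>>> jog_arm(increments="0.3 0 0 0 0 0 -1; 0.5 0 0 0 0 0 -1; 0.6 0 0 0 0 0 -1; 0.6 0 0 0 0 0 -1; 0.6 0 0 0 0 0 -1; 0.6 0 0 0 0 0 -1; 0.5 0 0 0 0 0 -1; 0.4 0 0 0 0 0 -1")

```text
clock: 13.7
eef_pos: [567.2, 67.3, 71.1]
tcp_rot: [-3.142, -0.0, -0.394]
contact_force: [-0.7, 1.1, 0.7]
opening: 0.001
```

>>> jog_arm(increments="0.4 0 0 0 0 0 -1; 0.4 0 0 0 0 0 -1; 0.4 0 0 0 0 0 -1; 0.2 0 0 0 0 0 -1; 0.2 0 0 0 0 0 -1; 0.1 0 0 0 0 0 -1; 0 0 0 0 0 0 -1; 0 0 0 0 0 0 -1")

```text
clock: 14.5
eef_pos: [582.5, 60.9, 71.1]
tcp_rot: [-3.142, -0.0, -0.394]
contact_force: [-0.1, -0.1, -0.0]
opening: -0.002
```

```bash
python3 d.py ;python3 - <<'E'
from h import *
a=r.grab_frame("scene")[170:300,255:385,::-1]; cv2.imwrite(f"pics/scene11.png",cv2.resize(a,None,fx=4.5,fy=4.5,interpolation=cv2.INTER_CUBIC))
E
```

```text
t 14.5 rot [-3.1415e+00 -2.0000e-04 -3.9420e-01] pos [582.5  60.9  71.1] boxpos [-1.8 -0.2] F [-0.11 -0.05 -0.03] open -0.002
```

View pics/scene11.png

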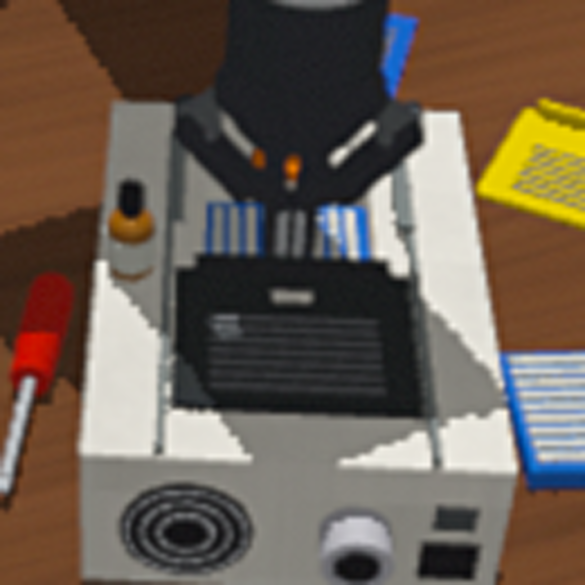

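The blue and white filter is visible at about zoomed (285,230), and the cover's front edge, around zoomed row 410, is short of the rear edge at 465. I'll retreat now: back a little, then straight up and away.

>>> jog_arm(increments="-0.3 0 0 0 0 0 -1; -0.5 0 0 0 0 0 -1; 0 0 -2 0 0 0 -1; 0 0 -3 0 0 0 -1; 0 0 -4 0 0 0 -1; 0 0 -4 0 0 0 -1; 0 0 -3 0 0 0 -1; 0 0 0 0 0 0 -1")

```text
clock: 15.35
eef_pos: [577.3, 64.5, 235.9]
tcp_rot: [-3.138, -0.007, -0.394]
contact_force: [0.2, 0.6, 0.2]
opening: 0.003
```

>>> jog_arm(increments="0 2 0 0 0 0 -1; 0 4 0 0 0 0 -1; 0 4 0 0 0 0 -1; 0 4 0 0 0 0 -1; 0 4 0 0 0 0 -1; 0 4 0 0 0 0 -1; 0 4 0 0 0 0 -1; 0 2 0 0 0 0 -1")

```text
clock: 16.15
eef_pos: [465.5, -196.4, 230.2]
tcp_rot: [3.141, 0.001, -0.396]
contact_force: [0.1, -0.1, 0.6]
opening: -0.0
```

```bash
python3 d.py ;python3 - <<'E'
from h import *
n="scene";f=r.grab_frame(n)[:,:,::-1];cv2.imwrite("pics/scene12f.png",f);cv2.imwrite(f"pics/scene12.png",cv2.resize(f[180:310,255:385],None,fx=4.4,fy=4.4,interpolation=cv2.INTER_CUBIC))
n="top";f=r.grab_frame(n)[:,:,::-1];cv2.imwrite("pics/top12f.png",f);cv2.imwrite(f"pics/top12.png",cv2.resize(f[110:245,195:325],None,fx=4.4,fy=4.4,interpolation=cv2.INTER_CUBIC))
E
```

```text
t 16.15 rot [ 3.1409e+00  1.3000e-03 -3.9560e-01] pos [ 465.5 -196.4  230.2] boxpos [ -11.  -282.7] F [ 0.08 -0.07  0.58] open -0.0
```

View pics/scene12.png

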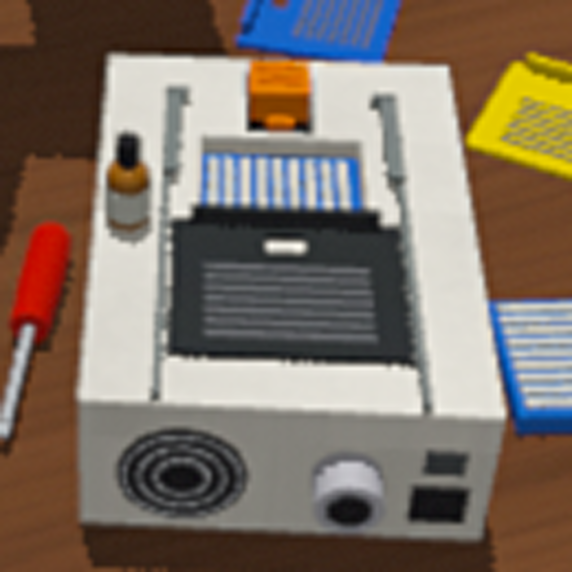

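View pics/top12.png

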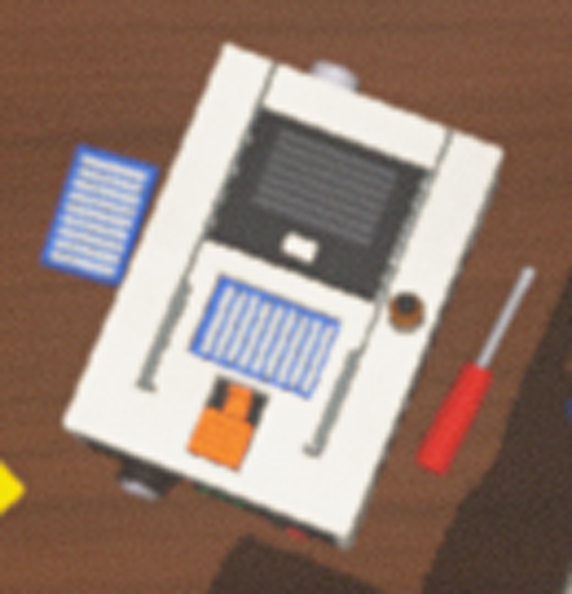

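View pics/top12f.png

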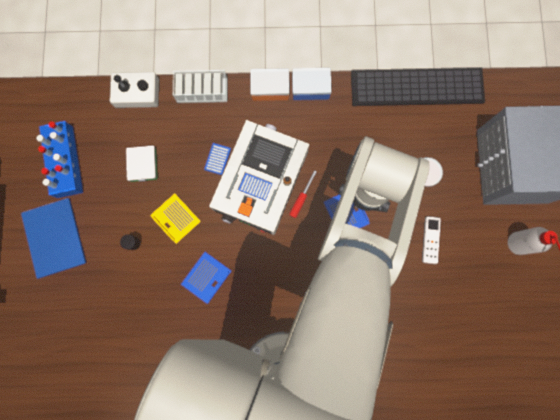

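Both views show the well fully open, the cover flat between the guides, the tab out and the bystanders unmoved. I'll measure the cover's position before handing in.

Run:
```python
from h import *
th=-0.3945;t=np.array([584.3,60.4]);B=np.array([[np.cos(th),-np.sin(th)],[np.sin(th),np.cos(th)]])
for n,ox,oy,zs in(("top",195,110,[(262,110),(435,167),(205,238),(375,300)]),("scene",255,180,[(170,357),(413,363)])):
    for u,v in zs: print(n,B.T@(ray(n,((u+.5)/4.4-.5+ox,(v+.5)/4.4-.5+oy),99)[:2]-t))
s=r.sense();print(s["qvel"].round(3),s["eef_pos"])
r.sign_off()
```

```text
top [108.48865209  59.78888269]
top [114.17906106 -62.7529644 ]
top [12.69452199 61.68357319]
top [ 14.9636586  -59.07854006]
scene [111.30900591 -57.17874912]
scene [108.70679332  59.85974424]
[ 0.05   0.003 -0.005  0.023  0.003  0.046] [ 465.88427448 -196.09020917  230.19023005]
the job is handed in; nothing more can be done
```

I pressed the orange tab in with the closed fingertips and pushed the black cover back along its rails until the filter well was fully open. Then I lifted clear and handed the job in at about 16 s of the 35 s allowed. `sign_off` gave no verdict.

**Last checks:**
- **Cover:** its front edge measured at box x of about 109–114 mm, which puts its centre at about +61 mm (limits 44 to 90). That is a slide of about 105 mm. It lay flat between the guides.
- **Well and tab:** the blue and white filter showed in the open well in both views, and the tab was out again.
- **Tab press:** the force averaged 4.1 N just before pushing. By the spring data that is about 6.7 mm of travel, with the cover still on its seat.
- **Forces:** the highest reading I saw was about 5 N. The cover slid at roughly 3 N or less.
- **Bystanders:** I judged these by eye only. All looked unmoved in the views where I could see them; in the last top view the arm partly covered the culture dish.

**What disagreed:** the fingertips ended about 27 mm above where the reported tool point should be. They touched the tab at a reading of 78 mm instead of 105 mm, so I set the pressing height from the force and the pictures.

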